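# Build up a rubber mount on its stud

### The arm

A 6-joint arm with a two-finger parallel gripper is mounted at the origin on a cart in front of the work surface, level with it; the furniture and walls round the work are solid. World frame = base frame: x ahead of the robot, y to its left, z up, the work surface at z = 0. Lengths are in m, angles in rad, forces in N, time in s.
With the tool pointing down it reaches from about 0.225 to 0.875 m from the base axis. Payload 3.4 kg.
Tool frame: the origin (TCP) lies on the mounting face of the last link; the fingertips stand 173 mm ahead of it and the grasp point (between the pads) lies 155 mm ahead of it; x points along the fingers, z is the direction in which the jaws open and shut, and the axes are right-handed (so a half turn about x gives the same grasp; the last joint's range is limited). The gripper opens to 85 mm and grips with 20 to 120 N. Pads are 22 mm wide; open, the fingers measure 114 mm over their backs; the gripper's body (76 mm by 85 mm) begins 54 mm behind the grasp point. The pads swing forward as they close: fully open they stand 13 mm farther back than shut.
Start: joints at [1.189, 0.276, 1.505, -0, 1.361, -0.121], TCP at [0.148, 0.556, 0.405] pointing down, gripper open.
Joint ranges: [-2.89, 2.89], [-0.75, 2.08], [0.22, 2.7], [-1.18, 4.32], [0.11, 2.71], [-2.7, 2.7]. Speed limits (rad/s): [2.57, 2.57, 3.14, 3.14, 3.14, 3.14].

### API

Orientations are given as a unit quaternion [w, x, y, z].
In Python, from rig import manip gives the robot as it stands.
- The arm moves only by the tool jog_arm, never from a script. Its argument "commands" is a list of rows, each a list of 5 numbers: the opening, from 0 (shut) to 1 (fully open), then the shift along the tool's x, y, z normalised to -1 to 1, where 1 is 25 cm, then the turn about the tool's x normalised to -1 to 1, where 1 is 120 degrees. In form: [[fingers, x, y, z, yaw], ...]. A call has 1 to 12 rows; each row is the pose to reach, as a shift and turn from the pose commanded when the call began, along the tool's axes at that moment; what a row does not reach only later rows make up. A row lasts 1/10 s, in which the tool goes at most 50 mm and 8.59 degrees, less where a joint would pass 70% of its speed; a pose out of reach is approached as far as the arm can. A call with a number of a shift or a turn outside -1 to 1 is refused whole. A call with a gripper value outside its range is refused whole. The fingers move at their own pace and stop on an object; "force" is the grip in N (left out, the last holds). Time passes only in rows, so rows that repeat a pose let the fingers close. It gives the time, the measured TCP pose, the force and the opening at its end, in the units of the state.
- manip.state(): the state, without advancing time (a new reading comes with each control period).
- manip.get_image(name): name is "scene" or "top" or "wrist"; returns a dict with "frame" (400x640x3 uint8, red, green, blue), "K" (3x3 intrinsics, pixels), "distortion" ([k1, k2, p1, p2, k3] as OpenCV has them; the pictures are not rectified), "extrinsics" (4x4, takes a point from camera to world coordinates). Camera axes: x right, y down, z forward; pixel columns grow to the right and rows downward; lengths in m; the calibration is good to about 2 mm. A picture is of the moment at which its call begins. There is no depth.
- manip.finish_job(): hands the job in, once; it reports no verdict.
The state is a dict: "clock": time; "joints": joint angles; "joint_velocities": joint speeds; "joint_torque": joint torques, N m; "position": TCP position; "tcp_rot": TCP orientation; "contact_force": force on the tool from outside, world axes, zero at the start; "ft_torque": the same for the moment, N m; "grip_width": finger opening in m.
Only numpy, scipy, OpenCV 4.12 (cv2) and the standard library are available. Lean on these libraries where they do the work, as an engineer would, in place of code of your own. Each camera call takes 0.05 s, during which the arm holds its last target.

### The job

Build up the rubber mount on the upright stud of the grey round plate: slide on the black rubber cushion first, then the brass spacer, then the blue cushion, and put the red cap on top over the end of the stud, each lying flat on the one below. Leave the tin cup, the paint brush and the spanner where they are.

Things in the scene. Friction and masses are not known exactly. Their poses are not given: they have to be found in the camera images.
- mount_plate: Round grey steel plate fixed to the table, 90 mm diameter, 10 mm thick, with an upright steel stud in its centre: 12 mm diameter, its end 67 mm above the table (57 mm above the plate), the last 7 mm tapered to 6 mm diameter. Origin: centre of the plate's underside, on the table; z up along the stud.
- black_cushion: Black rubber ring lying flat, outer diameter 62 mm, height 22 mm, with a through hole of 26 mm diameter; practically rigid, 0.08 to 0.17 kg. The body's origin: centre of its underside, z axis up along the hole.
- brass_spacer: Flat yellow brass ring lying flat, outer diameter 52 mm, height 8 mm, through hole 26 mm diameter, 0.07 to 0.14 kg. The body's origin: centre of its underside, z axis up along the hole.
- blue_cushion: Blue plastic ring lying flat with a steel-rimmed hole, outer diameter 56 mm, height 18 mm, through hole 26 mm diameter; rigid, 0.06 to 0.11 kg. The body's origin: centre of its underside, z axis up along the hole.
- red_cap: Round red plastic cap with a ribbed side, standing closed end up, outer diameter 42 mm, height 22 mm; from below it has a blind hole of 25 mm diameter, 16 mm deep, which goes over the end of the stud. 0.035 to 0.07 kg. Origin: centre of its open underside, z axis up.
- tin_cup: Bystander: loose open tin cup, 76 mm diameter, 61 mm high, standing upright. Origin: centre of its underside.
- brush: Bystander: loose flat paint brush lying on the table, 196 mm long (along its x), 61 mm wide, 14 mm thick. Origin: centre of its underside.
- wrench: Bystander: loose steel spanner lying on the table at the right, about 98 x 191 x 8 mm. Origin: centre of its underside.

How it is judged:
On the way, in this order (a step that is already met when the one before it is completed fails the run):
1. the black cushion is on the stud and lies flat on the plate (horizontal distance between black_cushion and mount_plate below 0.01 m and z of black_cushion in the frame of mount_plate between 0.006 and 0.014 m and angle between black_cushion's own z axis and vertical below 0.12 rad), for 0.2 s.
2. the brass spacer is on the stud and lies flat on the black cushion (all of step 1 and horizontal distance between brass_spacer and mount_plate below 0.01 m and z of brass_spacer in the frame of mount_plate between 0.028 and 0.036 m and angle between brass_spacer's own z axis and vertical below 0.12 rad), for 0.2 s.
3. the blue cushion is on the stud and lies flat on the brass spacer (all of step 2 and horizontal distance between blue_cushion and mount_plate below 0.01 m and z of blue_cushion in the frame of mount_plate between 0.036 and 0.044 m and angle between blue_cushion's own z axis and vertical below 0.12 rad), for 0.2 s.
4. the red cap is over the end of the stud and sits flat on the blue cushion (all of step 3 and horizontal distance between red_cap and mount_plate below 0.01 m and z of red_cap in the frame of mount_plate between 0.054 and 0.062 m and angle between red_cap's own z axis and vertical below 0.12 rad), for 0.2 s.
At the end, for the whole second after the job is handed in: On the stud from the plate up: black cushion, brass spacer, blue cushion, red cap; each within 10 mm of the stud's axis, underside within 4 mm of its seated height (10, 32, 40, 58 mm above the table), tilted under 0.12 rad, released, at rest (under 0.02 m/s) (all of step 4 and linear speed of each of black_cushion, brass_spacer, blue_cushion, red_cap below 0.02 m/s); the robot touches nothing.
It fails at once if the tin cup is moved more than 30 mm (distance of tin_cup from where it was at the start of the episode above 0.03 m).
It fails at once if the paint brush is moved more than 30 mm (distance of brush from where it was at the start of the episode above 0.03 m).
It fails at once if the spanner is moved more than 30 mm (distance of wrench from where it was at the start of the episode above 0.03 m).
It fails at once if the tin cup is tipped over (angle between tin_cup's own z axis and vertical above 0.5 rad).
It also fails if it takes over 106 s, if anything falls off the work surface, if the arm or the gripper's body presses on something with over 40 N, if the wrist force passes 120 N, or if a joint passes its speed limit or range.

## Working session

There is one attempt and no reset: what is moved stays moved. The work goes in short steps, Python scripts to look and compute and a tool call to move; the robot and the scene stay as the last step left them, time stands still between calls to the robot, and variables do not carry over. Pictures are saved under pics/ and viewed, and the job is handed in when it is done.

Besides the shell and the picture viewer there is one more tool, called after "Request:" in YAML: its name, and indented under it one key for each argument. jog_arm: Moves the arm, as the interface text tells. Scaled input: -1 to 1 covers 25 cm each way for a shift and 120 degrees each way for a turn. Its arguments: {"type":"object","properties":{"commands":{"type":"array"},"force":{"type":"number"}},"required":["commands"]}

```bash
ls; mkdir -p pics
python3 - <<'E'
from rig import manip
import cv2
for n in ["scene","top","wrist"]:
    d=manip.get_image(n); cv2.imwrite(f"pics/{n}0.png",d["frame"][:,:,::-1])
    print(n,d["K"],d["distortion"],d["extrinsics"])
print(manip.state())
E
```

```text
pics
scene [[455.26888073   0.         322.48212829]
 [  0.         455.26888073 199.21121197]
 [  0.           0.           1.        ]] [-0.01674348  0.          0.          0.          0.        ] [[ 0.61779636 -0.58286903  0.52781753 -0.21764442]
 [-0.78622805 -0.44664271  0.42703133 -0.63208627]
 [-0.01315748 -0.67880335 -0.73420222  1.11057537]
 [ 0.          0.          0.          1.        ]]
top [[372.06917872   0.         317.61659768]
 [  0.         372.06917872 202.52411418]
 [  0.           0.           1.        ]] [0.02375942 0.         0.         0.         0.        ] [[-2.61502316e-03 -9.91083145e-01  1.33219225e-01  4.40586722e-01]
 [-9.99777166e-01 -1.99426891e-04 -2.11087332e-02  1.85021802e-02]
 [ 2.09470771e-02 -1.33244739e-01 -9.90861776e-01  9.70219413e-01]
 [ 0.00000000e+00  0.00000000e+00  0.00000000e+00  1.00000000e+00]]
wrist [[345.64931677   0.         319.49157223]
 [  0.         345.64931677 203.32071577]
 [  0.           0.           1.        ]] [-0.0392804  0.         0.         0.         0.       ] [[ 0.25772938  0.92189791  0.28927461  0.0730011 ]
 [ 0.96621607 -0.24546066 -0.07858486  0.57528201]
 [-0.00144168  0.29975541 -0.954015    0.37292735]
 [ 0.          0.          0.          1.        ]]
{'clock': 0.15, 'joints': array([ 1.18901054e+00,  2.76447974e-01,  1.50581314e+00, -1.82349609e-06,
        1.36068791e+00, -1.20981090e-01]), 'joint_velocities': array([ 0.00212403, -0.00308642, -0.00370243,  0.00089404, -0.000259  ,
        0.00183254]), 'joint_torque': array([ 2.94137179e-03, -4.17144012e+01, -2.46033275e+01, -2.77343861e-04,
        7.69677863e-03,  1.43843516e-05]), 'position': array([0.14821018, 0.55542374, 0.40405089]), 'tcp_rot': array([ 0.5603587 , -0.43098292,  0.56118362,  0.43049366]), 'contact_force': array([-0.37680884,  0.12798316,  0.52703505]), 'ft_torque': array([-0.02420951, -0.00419148, -0.00290606]), 'grip_width': 0.08546058986302149}
```

View pics/scene0.png

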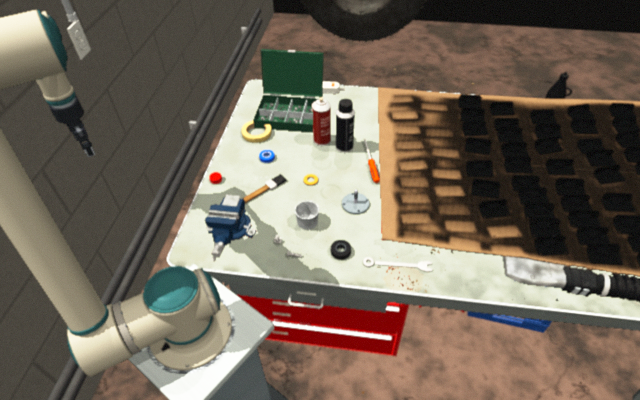

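View pics/top0.png

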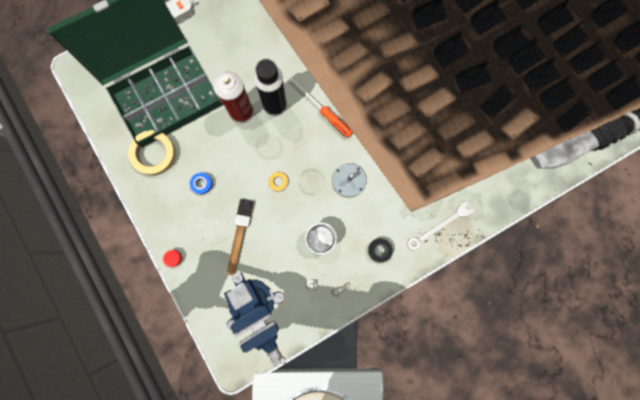

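View pics/wrist0.png

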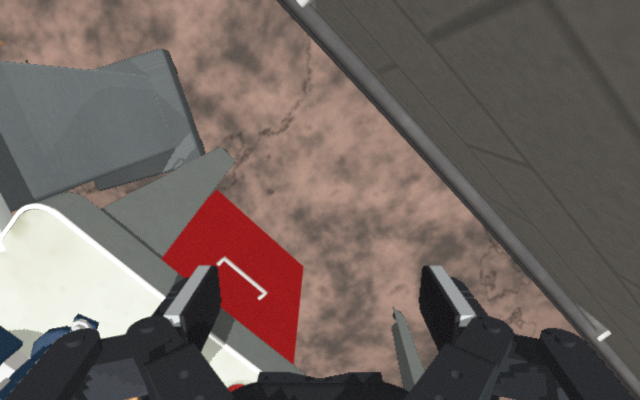

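```bash
cat > h.py <<'E'
import numpy as np, cv2
from rig import manip
from scipy.spatial.transform import Rotation as R
from scipy.optimize import minimize, least_squares
def q2R(q): return R.from_quat([q[1],q[2],q[3],q[0]]).as_matrix()
def pix2w(d,uv,z):
    p=cv2.undistortPoints(np.array([[uv]],float),d["K"],d["distortion"])[0,0]
    E=np.array(d["extrinsics"]); r=E[:3,:3]@[p[0],p[1],1]; t=(z-E[2,3])/r[2]
    return E[:3,3]+t*r
def w2pix(d,P):
    E=np.linalg.inv(d["extrinsics"]); 
    p,_=cv2.projectPoints(np.atleast_2d(P).astype(float),cv2.Rodrigues(E[:3,:3])[0],E[:3,3],d["K"],d["distortion"])
    return p[:,0]
def sil_center(d,mask,r,h,z0=0.):
    """xy such that projected cylinder silhouette centroid = mask hull centroid; also extents"""
    c=max(cv2.findContours(mask.astype(np.uint8),cv2.RETR_EXTERNAL,cv2.CHAIN_APPROX_NONE)[0],key=cv2.contourArea)
    hull=cv2.convexHull(c); M=cv2.moments(hull); t=np.array([M['m10'],M['m01']])/M['m00']
    a=np.linspace(0,2*np.pi,60); circ=np.c_[np.cos(a)*r,np.sin(a)*r]
    def sc(xy):
        P=np.vstack([np.c_[circ+xy,0*a+z0],np.c_[circ+xy,0*a+z0+h]])
        m=cv2.moments(cv2.convexHull(w2pix(d,P).astype(np.float32))); return np.array([m['m10'],m['m01']])/m['m00'],m['m00']
    s=least_squares(lambda xy:sc(xy)[0]-t,pix2w(d,t,z0+h/2)[:2])
    return s.x,t,M['m00'],sc(s.x)[1]
def cmd(target_grasp, yaw=None, depth=0.155):
    """shift in normalised tool axes to bring grasp point (depth ahead of TCP) to target"""
    s=manip.state(); Rm=q2R(s["tcp_rot"]); g=s["position"]+Rm@[depth,0,0]
    return Rm.T@(np.array(target_grasp)-g)/0.25
E
python3 - <<'E'
from h import *
d=manip.get_image("top"); f=d["frame"]; hsv=cv2.cvtColor(f,cv2.COLOR_RGB2HSV)
H,S,V=[hsv[...,i].astype(int) for i in range(3)]
def near(u,v,r=22):
    m=np.zeros(H.shape,bool); m[v-r:v+r,u-r:u+r]=True; return m
for n,u,v,m,r,h in [("black",380,249,V<75,.031,.022),("brass",278,181,(H>15)&(H<32)&(S>110),.026,.008),("blue",201,183,(H>100)&(H<125)&(S>100),.028,.018),("red",172,258,((H<8)|(H>172))&(S>120),.021,.022)]:
    print(n,*sil_center(d,m&near(u,v),r,h))
st=manip.state(); print(q2R(st["tcp_rot"]))
for n,uv,z in [("plate",(349,180),.01),("cupTop",(321,236),.061),("wr1",(414,243),.005),("wr2",(466,210),.005),("brush1",(246,203),.01),("brush2",(232,272),.01)]: print(n,pix2w(d,uv,z))
cv2.imwrite("pics/t1.png",cv2.resize(f[150:290,140:500,::-1],None,fx=2.2,fy=2.2,interpolation=cv2.INTER_CUBIC))
E
```

```text
black [ 0.44705695 -0.16111702] [379.98828125 249.93012153] 384.0 501.10223060287535
brass [0.62755815 0.10218408] [277.96190476 181.03492063] 262.5 313.82426652964205
blue [0.62103284 0.30229492] [200.52503577 182.96185026] 349.5 413.46354043879546
red [0.42868546 0.36536789] [171.88690476 257.92708333] 224.0 277.9038773201173
[[-4.04358375e-04 -9.66184309e-01  2.57852124e-01]
 [-1.02332221e-03  2.57852410e-01  9.66183775e-01]
 [-9.99999395e-01  1.26818695e-04 -1.09298265e-03]]
plate [ 0.62947378 -0.08466634  0.01      ]
cupTop [ 0.48052518 -0.00889831  0.061     ]
wr1 [ 0.46465005 -0.2514318   0.005     ]
wr2 [ 0.55064891 -0.39134716  0.005     ]
brush1 [0.56840454 0.18367025 0.01      ]
brush2 [0.39273112 0.21462496 0.01      ]
```

View pics/t1.png

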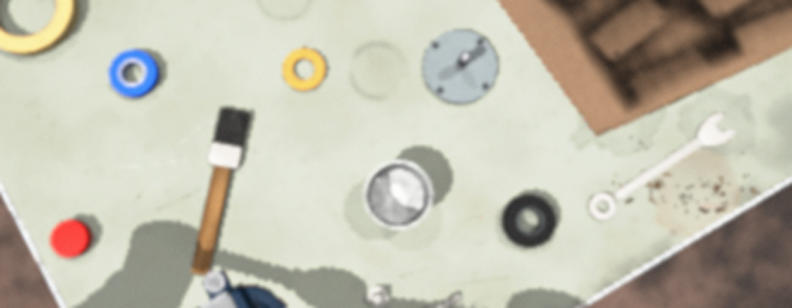

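Request:
jog_arm:
  commands:
    - [1, 0, -0.63, -0.825, 0.6255]
    - [1, 0, -0.63, -0.825, 0.6255]
    - [1, 0, -0.63, -0.825, 0.6255]
    - [1, 0, -0.63, -0.825, 0.6255]
    - [1, 0, -0.63, -0.825, 0.6255]
    - [1, 0, -0.63, -0.825, 0.6255]
    - [1, 0, -0.63, -0.825, 0.6255]
    - [1, 0, -0.63, -0.825, 0.6255]
    - [1, 0, -0.63, -0.825, 0.6255]
    - [1, 0, -0.63, -0.825, 0.6255]
    - [1, 0, -0.63, -0.825, 0.6255]

```text
clock: 1.3
position: [0.2472, 0.3156, 0.4046]
tcp_rot: [0.707, -0.001, 0.707, 0.001]
contact_force: [0.1, 0.0, 0.3]
grip_width: 0.0856
```

Run:
```python
from h import *
s=manip.state(); print(s["position"],s["joints"],q2R(s["tcp_rot"]).round(3)); print(cmd([.447,-.161,.25]))
```

```text
[0.24719719 0.31564028 0.40464864] [7.32415936e-01 8.31779774e-03 1.83298458e+00 2.70950629e-05
 1.30039432e+00 7.30093868e-01] [[-0.    -0.002  1.   ]
 [-0.     1.     0.002]
 [-1.    -0.    -0.   ]]
[-1.38558093e-03 -1.90837515e+00  7.94854456e-01]
```

Request:
jog_arm:
  commands:
    - [1, 0, -0.95, 0.4, 0]
    - [1, 0, -0.95, 0.4, 0]
    - [1, 0, -0.95, 0.4, 0]
    - [1, 0, -0.95, 0.4, 0]
    - [1, 0, -0.95, 0.4, 0]
    - [1, 0, -0.95, 0.4, 0]

```text
clock: 1.9
position: [0.3491, 0.074, 0.4049]
tcp_rot: [0.708, 0.001, 0.706, -0.003]
contact_force: [0.1, 1.1, -0.1]
grip_width: 0.0858
```

Request:
jog_arm:
  commands:
    - [1, 0.2, -0.95, 0.39, 0]
    - [1, 0.2, -0.95, 0.39, 0]
    - [1, 0.2, -0.95, 0.39, 0]
    - [1, 0.2, -0.95, 0.39, 0]
    - [1, 0.2, -0.95, 0.39, 0]
    - [1, 0.2, -0.95, 0.39, 0]
    - [1, 0.2, -0.95, 0.39, 0]
    - [1, 0.2, -0.95, 0.39, 0]

```text
clock: 2.7
position: [0.4443, -0.158, 0.3545]
tcp_rot: [0.707, 0.0, 0.708, 0.001]
contact_force: [0.6, 0.8, 0.6]
grip_width: 0.0854
```

Run:
```python
from h import *
s=manip.state(); print(s["position"],s["contact_force"]); print(cmd([.447,-.161,.02]))
d=manip.get_image("wrist"); cv2.imwrite("pics/w1.png",d["frame"][:,:,::-1]); print(w2pix(d,[[.447,-.161,.022],[.447,-.161,.0]]))
```

```text
[ 0.44433475 -0.15797502  0.35445939] [0.59482413 0.83031475 0.61737048]
[ 0.71779548 -0.01465308  0.01256839]
[[324.155448   188.29582324]
 [323.89718545 182.43327762]]
```

View pics/w1.png

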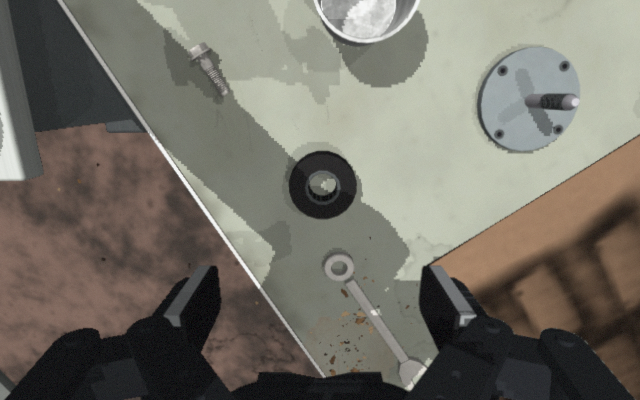

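Run:
```python
from h import *
d=manip.get_image("wrist"); f=d["frame"]
g=cv2.cvtColor(f,cv2.COLOR_RGB2HSV)
print("black mid",pix2w(d,(323,184.5),.011))
print("tip",pix2w(d,(573,102),.067),"base",pix2w(d,(531,100),.01))
for xy in [(.63,-.085),(.635,-.083)]:
    print(w2pix(d,[[*xy,.01],[*xy,.067],[xy[0]+.045,xy[1],.01],[xy[0]-.045,xy[1],.01],[xy[0],xy[1]+.045,.01],[xy[0],xy[1]-.045,.01]]).round(1).tolist())
cv2.imwrite("pics/w2.png",cv2.resize(f[20:230,270:610,::-1],None,fx=2.2,fy=2.2,interpolation=cv2.INTER_CUBIC))
```

```text
black mid [ 0.4461194  -0.16013054  0.011     ]
tip [ 0.62780617 -0.08310178  0.067     ] base [ 0.62984946 -0.08263242  0.01      ]
[[530.7, 102.8], [575.3, 104.7], [579.3, 103.7], [481.0, 102.0], [539.3, 48.4], [522.4, 153.2]]
[[536.6, 100.5], [582.4, 102.1], [585.1, 101.5], [486.9, 99.7], [545.3, 46.0], [528.0, 151.1]]
```

View pics/w2.png

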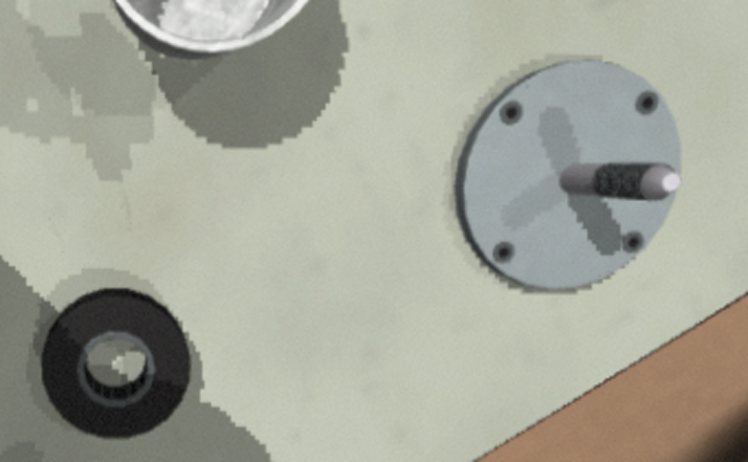

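Request:
jog_arm:
  commands:
    - [1, 0.2, -0.008, 0.009, 0]
    - [1, 0.4, -0.008, 0.009, 0]
    - [1, 0.55, -0.008, 0.009, 0]
    - [1, 0.65, -0.008, 0.009, 0]
    - [1, 0.73, -0.008, 0.009, 0]
    - [1, 0.73, -0.008, 0.009, 0]
    - [1, 0.73, -0.008, 0.009, 0]

```text
clock: 3.5
position: [0.4471, -0.1603, 0.1729]
tcp_rot: [0.707, -0.001, 0.707, 0.001]
contact_force: [0.2, 0.2, 0.4]
grip_width: 0.0855
```

Run:
```python
from h import *
s=manip.state(); print(s["position"],s["contact_force"])
d=manip.get_image("wrist"); cv2.imwrite("pics/w3.png",d["frame"][:,:,::-1])
```

```text
[ 0.44709168 -0.16034492  0.17291149] [0.21600322 0.20298235 0.36633401]
```

View pics/w3.png

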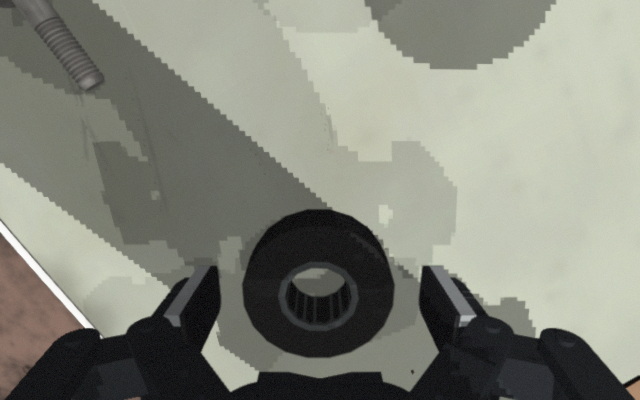

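Request:
jog_arm:
  commands:
    - [0.5, 0, 0, 0, 0]
    - [0.5, 0, 0, 0, 0]
    - [0.5, 0, 0, 0, 0]
    - [0.5, 0, 0, 0, 0]
    - [0.5, 0, 0, 0, 0]
    - [0.5, 0, 0, 0, 0]
  force: 40

```text
clock: 4.15
position: [0.4473, -0.1613, 0.174]
tcp_rot: [0.708, -0.0, 0.706, -0.0]
contact_force: [-1.3, 1.3, 10.1]
grip_width: 0.0605
```

Run:
```python
from h import *
s=manip.state(); print(s["position"],s["contact_force"],s["grip_width"])
d=manip.get_image("wrist"); cv2.imwrite("pics/w4.png",d["frame"][:,:,::-1])
```

```text
[ 0.44734722 -0.16133552  0.17400265] [-1.3302892   1.25081062 10.07262831] 0.06045958943399719
```

View pics/w4.png

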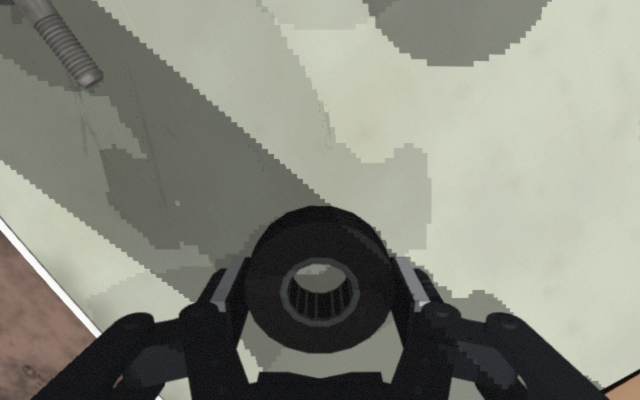

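Request:
jog_arm:
  commands:
    - [0.5, -0.08, 0, 0, 0]
    - [0.5, -0.2, 0, 0, 0]
    - [0.5, -0.4, 0, 0, 0]
    - [0.5, -0.4, 0, 0, 0]
    - [0.5, -0.4, 0, 0, 0]

```text
clock: 4.7
position: [0.4471, -0.1614, 0.2738]
tcp_rot: [0.708, -0.001, 0.706, -0.001]
contact_force: [0.4, 0.5, -0.9]
grip_width: 0.0603
```

Run:
```python
from h import *
s=manip.state(); print(s["position"],s["contact_force"],s["grip_width"])
d=manip.get_image("wrist"); cv2.imwrite("pics/w5.png",d["frame"][:,:,::-1])
tip=s["position"]
for L in (.155,.16,.165,.17):print(L,w2pix(d,[[tip[0]-.031,tip[1],tip[2]-L],[tip[0]-.031,tip[1]+.011,tip[2]-L],[tip[0]+.031,tip[1],tip[2]-L]]).round(0).tolist())
```

```text
[ 0.44714676 -0.16142244  0.27382205] [ 0.40399751  0.5125964  -0.90857819] 0.06031700273851773
0.155 [[245.0, 291.0], [243.0, 267.0], [396.0, 291.0]]
0.16 [[247.0, 285.0], [246.0, 261.0], [394.0, 284.0]]
0.165 [[250.0, 279.0], [248.0, 256.0], [391.0, 278.0]]
0.17 [[252.0, 273.0], [250.0, 251.0], [389.0, 273.0]]
```

View pics/w5.png

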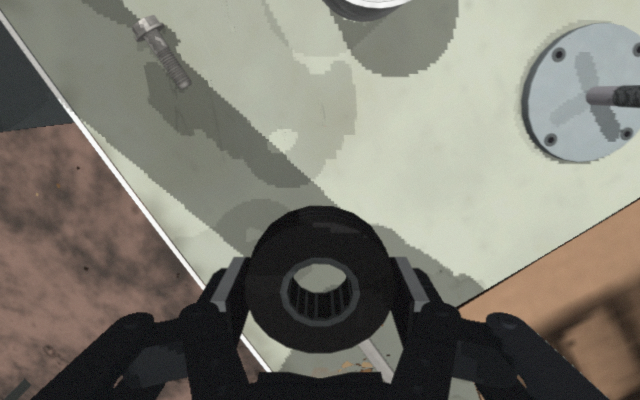

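Run:
```python
from h import *
d=manip.get_image("wrist"); s=manip.state(); p=s["position"]
a=np.linspace(0,2*np.pi,60)
for dy in (-.002,0,.002):
    z0=p[2]-.174
    P=np.vstack([np.c_[p[0]+.031*np.cos(a),p[1]+dy+.031*np.sin(a),0*a+z],] for z in ())if 0 else np.vstack([np.c_[p[0]+.031*np.cos(a),p[1]+dy+.031*np.sin(a),0*a+z] for z in (z0,z0+.022)])
    u=w2pix(d,P); print(dy,u.min(0),u.max(0))
print(cmd([.629,-.0835,p[2]-.155]))
```

```text
-0.002 [244.76785942 208.82005749] [397.54400105 359.89793739]
0 [244.42662828 204.47383627] [397.90081569 356.18832858]
0.002 [244.08323722 200.09288303] [398.25987941 352.44418962]
[-0.00080103  0.30932944  0.73192533]
```

Request:
jog_arm:
  commands:
    - [0.5, 0, 0.06, 0.15, 0]
    - [0.5, 0, 0.14, 0.33, 0]
    - [0.5, 0, 0.22, 0.52, 0]
    - [0.5, 0, 0.28, 0.66, 0]
    - [0.5, 0, 0.31, 0.73, 0]
    - [0.5, 0, 0.31, 0.73, 0]
    - [0.5, 0, 0.31, 0.73, 0]

```text
clock: 5.5
position: [0.6286, -0.0836, 0.2699]
tcp_rot: [0.705, 0.0, 0.709, 0.001]
contact_force: [-0.8, 0.2, -1.2]
grip_width: 0.0606
```

Run:
```python
from h import *
s=manip.state(); print(s["position"],s["contact_force"],s["grip_width"])
d=manip.get_image("wrist"); cv2.imwrite("pics/w6.png",d["frame"][:,:,::-1])
print(w2pix(d,[[.629,-.0835,.01],[.629,-.0835,.067]]))
```

```text
[ 0.62859888 -0.08359296  0.26993561] [-0.77288167  0.23269274 -1.19022279] 0.060578148438598114
[[323.46880331 210.2308259 ]
 [324.06673007 243.72014085]]
```

View pics/w6.png

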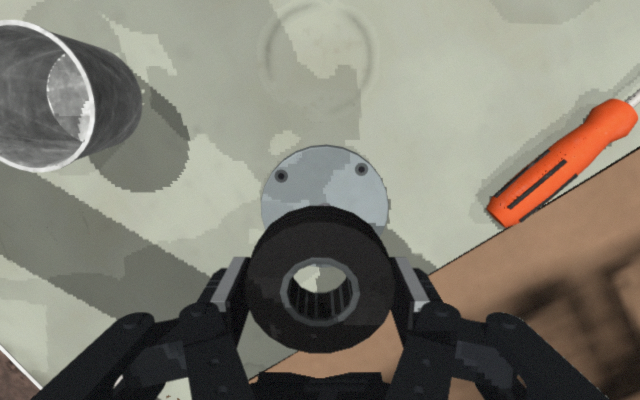

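Request:
jog_arm:
  commands:
    - [0.5, 0.08, 0, 0, 0]
    - [0.5, 0.14, 0, 0, 0]
    - [0.5, 0.2, 0, 0, 0]
    - [0.5, 0.2, 0, 0, 0]

```text
clock: 5.95
position: [0.627, -0.0843, 0.2199]
tcp_rot: [0.705, 0.001, 0.709, 0.0]
contact_force: [-0.7, 0.1, -1.5]
grip_width: 0.0602
```

Run:
```python
from h import *
s=manip.state(); print(s["position"],s["contact_force"],s["grip_width"])
d=manip.get_image("wrist"); cv2.imwrite("pics/w7.png",d["frame"][:,:,::-1])
print(w2pix(d,[[.629,-.0835,.01],[.629,-.0835,.067]]))
```

```text
[ 0.62700109 -0.08432861  0.21988667] [-0.65437201  0.07323225 -1.48543421] 0.0602377430628849
[[327.32644087 237.64406226]
 [329.43809499 293.12622568]]
```

View pics/w7.png

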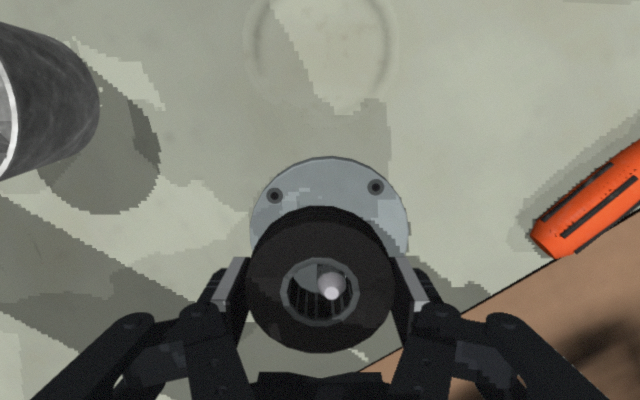

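Request:
jog_arm:
  commands:
    - [0.5, 0, 0, 0.015, 0]
    - [0.5, 0.05, 0, 0.015, 0]
    - [0.5, 0.09, 0, 0.015, 0]
    - [0.5, 0.12, 0, 0.015, 0]
    - [0.5, 0.135, 0, 0.015, 0]
    - [0.5, 0.135, 0, 0.015, 0]

```text
clock: 6.6
position: [0.6329, -0.0837, 0.1874]
tcp_rot: [0.706, 0.0, 0.708, 0.0]
contact_force: [-0.1, -0.2, -0.8]
grip_width: 0.0604
```

Run:
```python
from h import *
s=manip.state(); print(s["position"],s["contact_force"],s["grip_width"])
d=manip.get_image("wrist"); cv2.imwrite("pics/w8.png",d["frame"][:,:,::-1])
```

```text
[ 0.63290595 -0.08367588  0.1873949 ] [-0.12715701 -0.22308489 -0.84122056] 0.06042330739529655
```

View pics/w8.png

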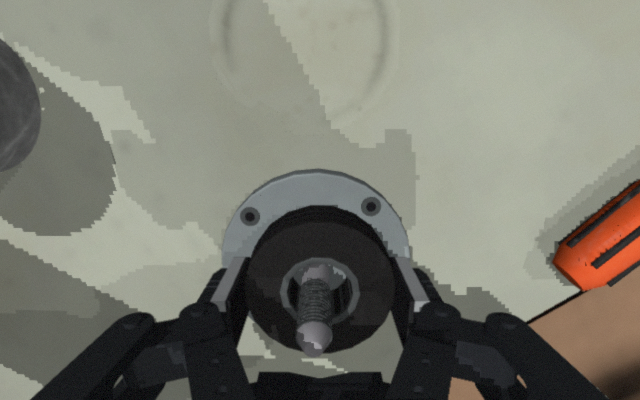

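Request:
jog_arm:
  commands:
    - [0.5, 0.01, 0, 0, 0]
    - [0.5, 0.01, 0, 0, 0]
    - [0.75, 0.008, 0, 0, 0]
    - [0.95, 0.006, 0, 0, 0]
    - [0.95, 0.006, 0, 0, 0]
    - [0.95, 0.006, 0, 0, 0]
    - [0.95, 0.006, 0, 0, 0]

```text
clock: 7.35
position: [0.6333, -0.0838, 0.1871]
tcp_rot: [0.707, 0.0, 0.707, -0.0]
contact_force: [0.4, 0.8, -0.7]
grip_width: 0.0812
```

Run:
```python
from h import *
s=manip.state(); print(s["position"],s["contact_force"],s["grip_width"])
d=manip.get_image("wrist"); cv2.imwrite("pics/w9.png",d["frame"][:,:,::-1])
```

```text
[ 0.63328641 -0.08382489  0.18708476] [ 0.35368676  0.8177833  -0.73631923] 0.08119018229382587
```

View pics/w9.png

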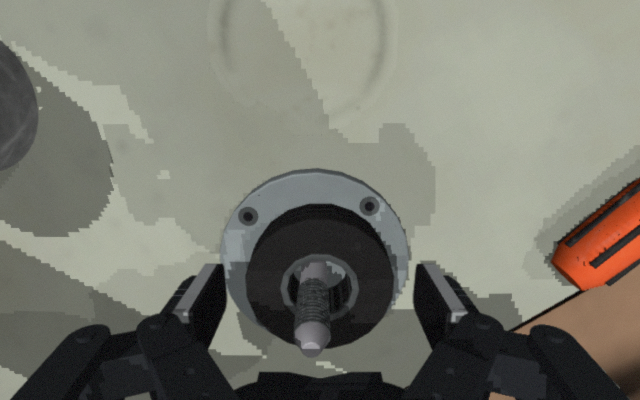

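Request:
jog_arm:
  commands:
    - [1, -0.15, 0, 0, 0]
    - [1, -0.34, 0, 0, 0]
    - [1, -0.45, 0.1, 0, 0]
    - [1, -0.45, 0.3, -0.02, 0]
    - [1, -0.45, 0.5, -0.02, 0]
    - [1, -0.45, 0.65, -0.02, 0]
    - [1, -0.45, 0.7, -0.02, 0]
    - [1, -0.45, 0.7, -0.02, 0]
    - [1, -0.45, 0.7, -0.02, 0]

```text
clock: 8.3
position: [0.6283, 0.0904, 0.2993]
tcp_rot: [0.707, -0.0, 0.707, -0.0]
contact_force: [-0.2, -0.4, 0.3]
grip_width: 0.0853
```

Run:
```python
from h import *
s=manip.state(); print(s["position"],s["contact_force"],s["grip_width"])
d=manip.get_image("wrist"); f=d["frame"]; cv2.imwrite("pics/w10.png",f[:,:,::-1])
hsv=cv2.cvtColor(f,cv2.COLOR_RGB2HSV); H,S,V=[hsv[...,i].astype(int) for i in range(3)]
m=((H>15)&(H<32)&(S>120)); m[:,:230]=0; m[:,420:]=0
print(sil_center(d,m,.026,.008))
```

```text
[0.62832726 0.0904019  0.2993027 ] [-0.24897765 -0.38854758  0.26691185] 0.08526196073465175
(array([0.62626504, 0.10349209]), array([318.27134521, 179.12464169]), 3256.0, 3524.4855316069443)
```

View pics/w10.png

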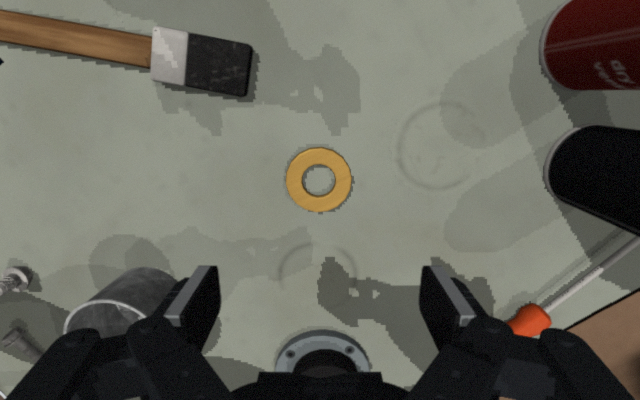

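Request:
jog_arm:
  commands:
    - [0.75, 0.15, 0.05, -0.007, 0]
    - [0.75, 0.3, 0.05, -0.007, 0]
    - [0.75, 0.4, 0.05, -0.007, 0]
    - [0.75, 0.46, 0.05, -0.007, 0]
    - [0.75, 0.477, 0.05, -0.007, 0]
    - [0.75, 0.477, 0.05, -0.007, 0]
    - [0.75, 0.477, 0.05, -0.007, 0]

```text
clock: 9.05
position: [0.6272, 0.1028, 0.1812]
tcp_rot: [0.708, 0.0, 0.706, -0.0]
contact_force: [0.2, 0.6, -0.5]
grip_width: 0.0641
```

Run:
```python
from h import *
s=manip.state(); print(s["position"],s["contact_force"],s["grip_width"])
d=manip.get_image("wrist"); f=d["frame"]; cv2.imwrite("pics/w11.png",f[:,:,::-1])
hsv=cv2.cvtColor(f,cv2.COLOR_RGB2HSV); H,S,V=[hsv[...,i].astype(int) for i in range(3)]
m=((H>15)&(H<32)&(S>120)); m[:,:230]=0; m[:,420:]=0
print(sil_center(d,m,.026,.008))
```

```text
[0.62722285 0.10283987 0.1811684 ] [ 0.23227583  0.64390182 -0.45215417] 0.06408151477626683
(array([0.62621134, 0.10361124]), array([318.82870899, 263.46226307]), 8758.0, 9544.325002079131)
```

View pics/w11.png

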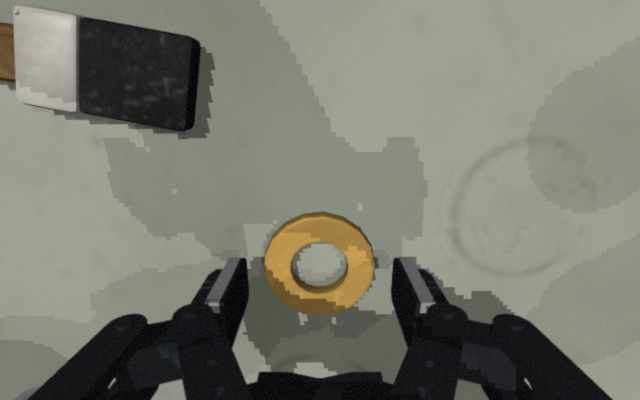

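Request:
jog_arm:
  commands:
    - [0.69, 0.02, 0.002, 0, 0]
    - [0.69, 0.036, 0.002, 0, 0]
    - [0.69, 0.036, 0.002, 0, 0]
    - [0.69, 0.036, 0.002, 0, 0]

```text
clock: 9.5
position: [0.6264, 0.1043, 0.1711]
tcp_rot: [0.707, -0.0, 0.707, 0.0]
contact_force: [0.3, -0.4, 0.9]
grip_width: 0.0588
```

Request:
jog_arm:
  commands:
    - [0.69, 0.006, 0, 0, 0]
    - [0.69, 0.006, 0, 0, 0]

```text
clock: 9.7
position: [0.6265, 0.1042, 0.1696]
tcp_rot: [0.707, 0.0, 0.707, 0.0]
contact_force: [0.4, 0.5, -1.4]
grip_width: 0.0594
```

Request:
jog_arm:
  commands:
    - [0.69, 0.004, 0, 0, 0]
    - [0.69, 0.004, 0, 0, 0]

```text
clock: 9.9
position: [0.6266, 0.1042, 0.1687]
tcp_rot: [0.707, 0.0, 0.707, 0.0]
contact_force: [-0.7, -0.3, -0.5]
grip_width: 0.0587
```

Request:
jog_arm:
  commands:
    - [0.69, 0.006, 0, 0, 0]
    - [0.69, 0.006, 0, 0, 0]

```text
clock: 10.1
position: [0.6265, 0.1042, 0.1686]
tcp_rot: [0.707, 0.0, 0.707, 0.0]
contact_force: [-2.3, 0.6, 8.0]
grip_width: 0.0586
```

Request:
jog_arm:
  commands:
    - [0.69, 0.004, 0, 0, 0]
    - [0.69, 0.004, 0, 0, 0]

```text
clock: 10.3
position: [0.6265, 0.1042, 0.1686]
tcp_rot: [0.707, 0.0, 0.707, 0.0]
contact_force: [-3.1, -1.5, 12.7]
grip_width: 0.0586
```

Request:
jog_arm:
  commands:
    - [0.69, -0.016, 0, 0, 0]
    - [0.69, -0.016, 0, 0, 0]
    - [0.4, -0.016, 0, 0, 0]
    - [0.4, -0.016, 0, 0, 0]
    - [0.4, -0.016, 0, 0, 0]
    - [0.4, -0.016, 0, 0, 0]

```text
clock: 10.9
position: [0.6267, 0.1042, 0.1709]
tcp_rot: [0.707, 0.0, 0.707, -0.0]
contact_force: [-1.2, -0.4, 6.0]
grip_width: 0.0499
```

Run:
```python
from h import *
s=manip.state(); print(s["position"],s["contact_force"],s["grip_width"])
d=manip.get_image("wrist"); f=d["frame"]; cv2.imwrite("pics/w12.png",f[:,:,::-1])
```

```text
[0.62671356 0.10416098 0.17092499] [-1.19809525 -0.39409851  5.98699606] 0.049906771523350844
```

View pics/w12.png

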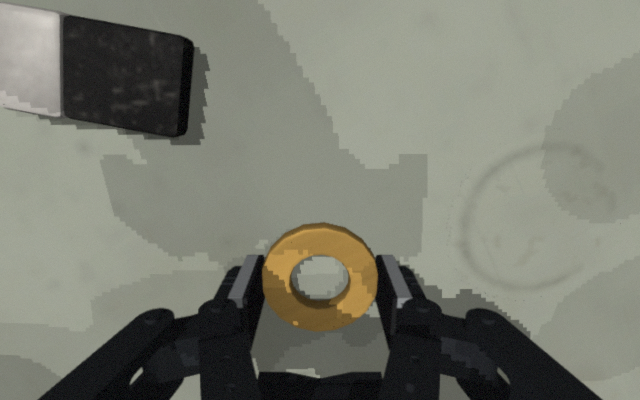

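Request:
jog_arm:
  commands:
    - [0.4, -0.06, 0, 0, 0]
    - [0.4, -0.2, 0, 0, 0]
    - [0.4, -0.38, 0, 0, 0]
    - [0.4, -0.48, -0.05, 0.015, 0]
    - [0.4, -0.48, -0.2, 0.015, 0]
    - [0.4, -0.48, -0.38, 0.015, 0]
    - [0.4, -0.48, -0.55, 0.015, 0]
    - [0.4, -0.48, -0.68, 0.015, 0]
    - [0.4, -0.48, -0.75, 0.015, 0]
    - [0.4, -0.48, -0.75, 0.015, 0]
    - [0.4, -0.48, -0.75, 0.015, 0]

```text
clock: 12.05
position: [0.6302, -0.0827, 0.2897]
tcp_rot: [0.707, 0.001, 0.707, 0.0]
contact_force: [-0.4, 0.2, -1.1]
grip_width: 0.0496
```

```bash
cat > look.py <<'E'
from h import *
import sys
s=manip.state(); print(s["position"],s["contact_force"],s["grip_width"],q2R(s["tcp_rot"])[:,0])
d=manip.get_image("wrist"); f=d["frame"]; cv2.imwrite(f"pics/{sys.argv[1]}.png",f[:,:,::-1])
print("stud base/tip",w2pix(d,[[.6305,-.0835,.01],[.6305,-.0835,.067]]).round(1).tolist())
E
python3 look.py w13
```

```text
[ 0.63016004 -0.08265613  0.28965915] [-0.39742633  0.17423833 -1.13749404] 0.049581284913656924 [-9.93344362e-04  1.65069275e-03 -9.99998144e-01]
stud base/tip [[321.7, 203.4], [322.2, 231.9]]
```

View pics/w13.png

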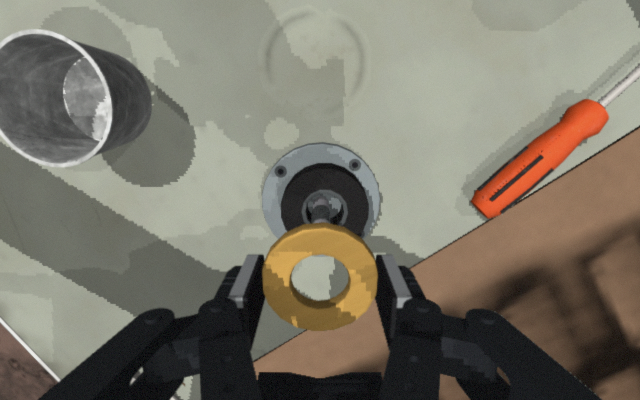

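Request:
jog_arm:
  commands:
    - [0.4, 0.07, 0, 0, 0]
    - [0.4, 0.14, 0, 0, 0]
    - [0.4, 0.17, 0, 0, 0]
    - [0.4, 0.17, 0, 0, 0]
    - [0.4, 0.17, 0, 0, 0]

```text
clock: 12.6
position: [0.6306, -0.0825, 0.2481]
tcp_rot: [0.707, -0.0, 0.707, 0.0]
contact_force: [-0.8, 0.3, -0.1]
grip_width: 0.0497
```

```bash
python3 look.py w14
```

```text
[ 0.6305776  -0.08248962  0.24810216] [-0.83160572  0.25864216 -0.07797227] 0.04968917776232144 [ 6.26997075e-04  1.37357763e-04 -9.99999794e-01]
stud base/tip [[320.8, 222.5], [321.3, 264.1]]
```

View pics/w14.png

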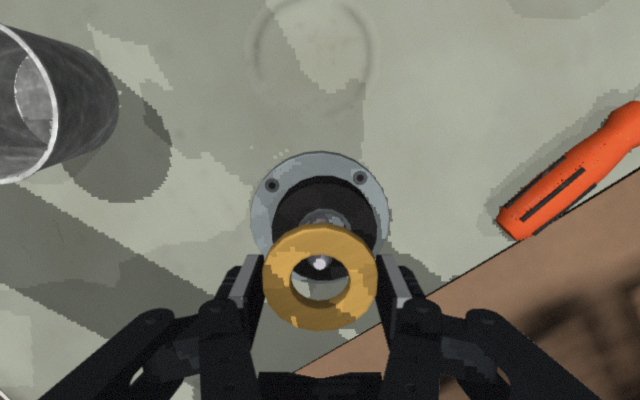

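Request:
jog_arm:
  commands:
    - [0.4, 0.06, -0.003, 0, 0]
    - [0.4, 0.1, -0.003, 0, 0]
    - [0.4, 0.1, -0.003, 0, 0]

```text
clock: 12.95
position: [0.6297, -0.0839, 0.2216]
tcp_rot: [0.706, 0.0, 0.708, 0.0]
contact_force: [-0.4, -0.7, -0.5]
grip_width: 0.0497
```

```bash
python3 look.py w15
```

```text
[ 0.62971808 -0.08388907  0.22164534] [-0.41387683 -0.67713871 -0.49783011] 0.049653277136869754 [-2.41396903e-03  7.46078040e-04 -9.99996808e-01]
stud base/tip [[323.6, 236.9], [324.9, 291.4]]
```

View pics/w15.png

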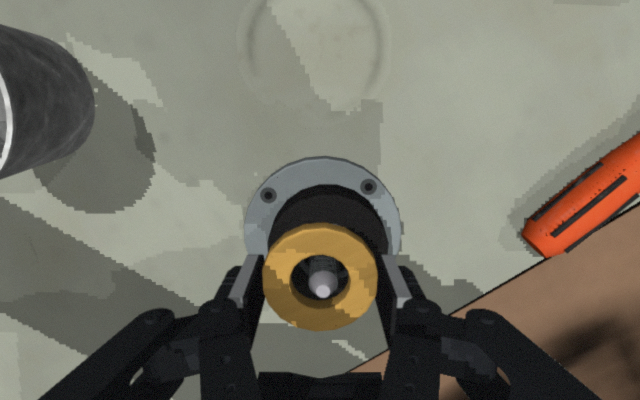

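Request:
jog_arm:
  commands:
    - [0.4, 0.04, 0, 0, 0]
    - [0.4, 0.064, 0, 0, 0]
    - [0.4, 0.064, 0, 0, 0]
    - [0.4, 0.064, 0, 0, 0]

```text
clock: 13.4
position: [0.6302, -0.0841, 0.2065]
tcp_rot: [0.707, 0.0, 0.707, 0.0]
contact_force: [0.3, 0.3, -0.7]
grip_width: 0.0497
```

Request:
jog_arm:
  commands:
    - [0.4, 0.006, 0, 0, 0]
    - [0.4, 0.006, 0, 0, 0]

```text
clock: 13.6
position: [0.6303, -0.0841, 0.2053]
tcp_rot: [0.707, 0.0, 0.707, -0.0]
contact_force: [0.3, 0.3, -0.6]
grip_width: 0.0502
```

Request:
jog_arm:
  commands:
    - [0.4, 0.006, 0, 0, 0]
    - [0.4, 0.006, 0, 0, 0]

```text
clock: 13.8
position: [0.6302, -0.0841, 0.2036]
tcp_rot: [0.707, 0.0, 0.707, 0.0]
contact_force: [-0.5, 0.8, -0.5]
grip_width: 0.05
```

Request:
jog_arm:
  commands:
    - [0.4, 0.003, 0, 0, 0]
    - [0.8, 0.003, 0, 0, 0]
    - [0.8, 0.003, 0, 0, 0]
    - [0.8, 0.003, 0, 0, 0]
    - [0.8, -0.02, 0, 0, 0]
    - [0.8, -0.02, 0, 0, 0]

```text
clock: 14.4
position: [0.6307, -0.0842, 0.2097]
tcp_rot: [0.708, -0.0, 0.706, -0.0]
contact_force: [-0.0, -0.9, 1.0]
grip_width: 0.0682
```

```bash
python3 look.py w16
```

```text
[ 0.63066173 -0.08416955  0.20967042] [-0.020583   -0.94361998  0.96028785] 0.06818190540050457 [ 1.79494529e-03 -3.36175116e-04 -9.99998333e-01]
stud base/tip [[320.5, 244.9], [321.1, 307.7]]
```

View pics/w16.png

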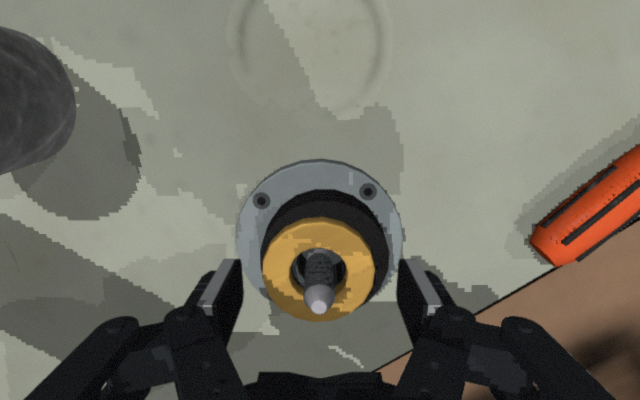

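Request:
jog_arm:
  commands:
    - [1, -0.18, 0, 0, 0]
    - [1, -0.36, 0, 0, 0]
    - [1, -0.4, 0.15, 0, 0]
    - [1, -0.4, 0.33, 0, 0]
    - [1, -0.4, 0.52, 0, 0]
    - [1, -0.4, 0.72, 0, 0]
    - [1, -0.4, 0.9, 0, 0]
    - [1, -0.4, 0.9, 0, 0]

```text
clock: 15.25
position: [0.6296, 0.1464, 0.3088]
tcp_rot: [0.707, -0.001, 0.707, 0.003]
contact_force: [-0.1, -0.9, -0.9]
grip_width: 0.0854
```

Request:
jog_arm:
  commands:
    - [1, 0, 0.15, -0.03, 0]
    - [1, 0, 0.33, -0.03, 0]
    - [1, 0, 0.5, -0.03, 0]
    - [1, 0, 0.58, -0.03, 0]
    - [1, 0, 0.6, -0.03, 0]
    - [1, 0, 0.6, -0.03, 0]

```text
clock: 15.85
position: [0.6228, 0.2904, 0.3085]
tcp_rot: [0.707, -0.001, 0.707, -0.0]
contact_force: [-0.2, -0.1, 0.4]
grip_width: 0.0854
```

```bash
python3 look.py w17
python3 - <<'E'
from h import *
d=manip.get_image("wrist"); f=d["frame"]
hsv=cv2.cvtColor(f,cv2.COLOR_RGB2HSV); H,S,V=[hsv[...,i].astype(int) for i in range(3)]
m=((H>100)&(H<125)&(S>100)&(V>60)); m[:,:230]=0; m[:,420:]=0
print(sil_center(d,m,.028,.018))
E
```

```text
[0.62284245 0.29041278 0.30846218] [-0.23975306 -0.06954134  0.40846771] 0.08535187294085346 [-2.71739526e-04 -1.31240265e-03 -9.99999102e-01]
stud base/tip [[326.8, 502.7], [327.8, 562.4]]
(array([0.61947953, 0.30262292]), array([316.60537757, 178.49719303]), 3948.5, 4185.791987712262)
```

View pics/w17.png

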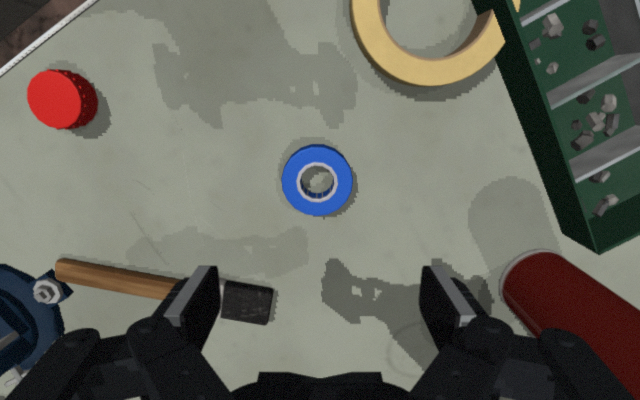

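Request:
jog_arm:
  commands:
    - [0.9, 0.17, 0.048, -0.013, 0]
    - [0.9, 0.34, 0.048, -0.013, 0]
    - [0.9, 0.46, 0.048, -0.013, 0]
    - [0.9, 0.54, 0.048, -0.013, 0]
    - [0.9, 0.54, 0.048, -0.013, 0]
    - [0.9, 0.54, 0.048, -0.013, 0]

```text
clock: 16.55
position: [0.6201, 0.3016, 0.1741]
tcp_rot: [0.707, 0.0, 0.707, -0.001]
contact_force: [0.3, 0.4, 0.9]
grip_width: 0.0767
```

```bash
python3 look.py w18
```

```text
[0.62011633 0.30157598 0.17409101] [0.31495733 0.38741066 0.88713807] 0.07671395265919084 [ 4.20796869e-05 -2.80060435e-04 -9.99999960e-01]
stud base/tip [[333.7, 678.2], [336.1, 781.9]]
```

View pics/w18.png

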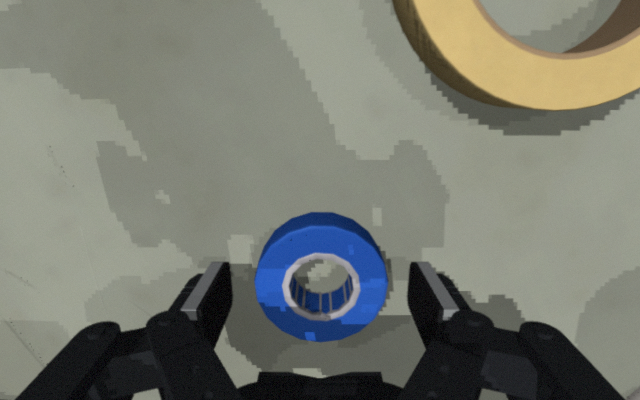

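Request:
jog_arm:
  commands:
    - [0.45, 0, 0.002, 0, 0]
    - [0.45, 0, 0.002, 0, 0]
    - [0.45, 0, 0.002, 0, 0]
    - [0.45, 0, 0.002, 0, 0]
    - [0.45, 0, 0.002, 0, 0]
    - [0.45, 0, 0.002, 0, 0]

```text
clock: 17.2
position: [0.6202, 0.3035, 0.1763]
tcp_rot: [0.708, 0.0, 0.706, 0.0]
contact_force: [-0.9, -1.2, 6.0]
grip_width: 0.0541
```

Request:
jog_arm:
  commands:
    - [0.45, -0.06, 0, 0, 0]
    - [0.45, -0.2, 0, 0, 0]
    - [0.45, -0.38, 0, 0, 0]
    - [0.45, -0.5, -0.05, 0.04, 0]
    - [0.45, -0.5, -0.2, 0.04, 0]
    - [0.45, -0.5, -0.38, 0.04, 0]
    - [0.45, -0.5, -0.56, 0.04, 0]
    - [0.45, -0.5, -0.75, 0.04, 0]
    - [0.45, -0.5, -0.88, 0.04, 0]
    - [0.45, -0.5, -0.95, 0.04, 0]
    - [0.45, -0.5, -0.95, 0.04, 0]

```text
clock: 18.3
position: [0.6296, 0.0641, 0.2996]
tcp_rot: [0.708, 0.001, 0.707, -0.001]
contact_force: [0.0, 1.3, -0.8]
grip_width: 0.0543
```

```bash
python3 look.py w19
```

```text
[0.62959963 0.06410151 0.29962788] [ 0.04418316  1.33371756 -0.77455956] 0.05426521862050276 [ 1.19432369e-03 -8.60188797e-05 -9.99999283e-01]
stud base/tip [[321.7, 352.5], [322.2, 405.1]]
```

View pics/w19.png

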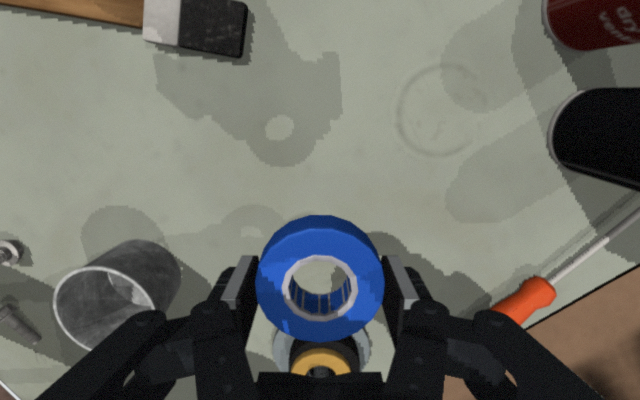

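Request:
jog_arm:
  commands:
    - [0.45, 0, -0.15, 0.002, 0]
    - [0.45, 0, -0.33, 0.002, 0]
    - [0.45, 0, -0.48, 0.002, 0]
    - [0.45, 0, -0.57, 0.002, 0]
    - [0.45, 0, -0.59, 0.002, 0]
    - [0.45, 0.1, -0.59, 0.002, 0]
    - [0.45, 0.18, -0.59, 0.002, 0]
    - [0.45, 0.18, -0.59, 0.002, 0]
    - [0.45, 0.18, -0.59, 0.002, 0]

```text
clock: 19.25
position: [0.6303, -0.0797, 0.2538]
tcp_rot: [0.707, -0.0, 0.707, 0.001]
contact_force: [0.6, 0.0, -0.4]
grip_width: 0.0545
```

```bash
python3 look.py w20
```

```text
[ 0.63034158 -0.07974635  0.25377018] [ 0.57859836  0.01154822 -0.44610393] 0.05448526758386965 [-3.48722721e-04  1.02038139e-03 -9.99999419e-01]
stud base/tip [[321.4, 223.7], [322.0, 264.1]]
```

View pics/w20.png

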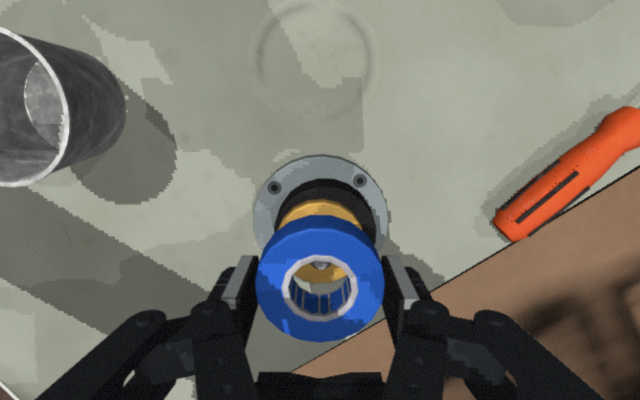

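Request:
jog_arm:
  commands:
    - [0.45, 0, -0.014, 0, 0]
    - [0.45, 0.03, -0.014, 0, 0]
    - [0.45, 0.03, -0.014, 0, 0]

```text
clock: 19.6
position: [0.6297, -0.085, 0.2458]
tcp_rot: [0.707, 0.0, 0.707, 0.0]
contact_force: [0.1, 0.8, -1.2]
grip_width: 0.0542
```

```bash
python3 look.py w21
```

```text
[ 0.62973775 -0.08503607  0.24580334] [ 0.11281259  0.75567829 -1.15946231] 0.05423732970796002 [-7.14240940e-04  3.80813367e-04 -9.99999672e-01]
stud base/tip [[322.7, 220.1], [323.6, 261.6]]
```

View pics/w21.png

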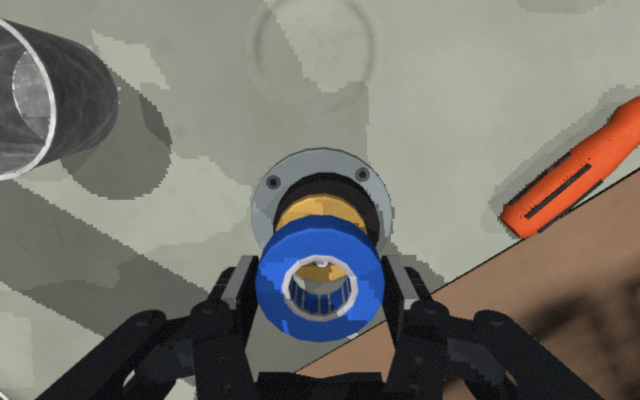

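Request:
jog_arm:
  commands:
    - [0.45, 0.02, 0.005, 0.001, 0]
    - [0.45, 0.04, 0.005, 0.001, 0]
    - [0.45, 0.04, 0.005, 0.001, 0]

```text
clock: 19.95
position: [0.6298, -0.0837, 0.2352]
tcp_rot: [0.706, 0.0, 0.708, 0.0]
contact_force: [-0.3, 0.9, -1.1]
grip_width: 0.054
```

```bash
python3 look.py w22
```

```text
[ 0.62983819 -0.08374517  0.23515095] [-0.25417186  0.91549714 -1.10164673] 0.05398572875566152 [-1.86943211e-03  6.07842274e-04 -9.99998068e-01]
stud base/tip [[323.0, 228.3], [324.0, 275.4]]
```

View pics/w22.png

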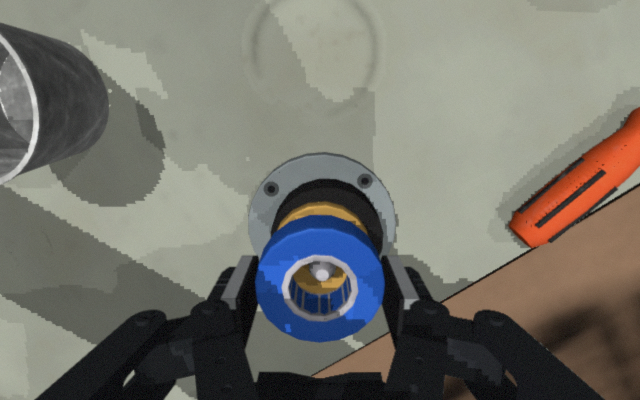

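Tip at (321,274) inside the hole, centred, with no contact force. I'll continue down.

Request:
jog_arm:
  commands:
    - [0.45, 0.03, 0, 0, 0]
    - [0.45, 0.055, 0, 0, 0]
    - [0.45, 0.068, 0, 0, 0]
    - [0.45, 0.068, 0, 0, 0]
    - [0.45, 0.068, 0, 0, 0]

```text
clock: 20.5
position: [0.6303, -0.0838, 0.219]
tcp_rot: [0.707, 0.0, 0.707, 0.0]
contact_force: [0.8, -0.6, 0.2]
grip_width: 0.054
```

Request:
jog_arm:
  commands:
    - [0.45, 0.006, 0, 0, 0]
    - [0.45, 0.006, 0, 0, 0]

```text
clock: 20.7
position: [0.6303, -0.0838, 0.2178]
tcp_rot: [0.707, 0.0, 0.707, -0.0]
contact_force: [0.2, 0.1, -1.4]
grip_width: 0.0542
```

Request:
jog_arm:
  commands:
    - [0.45, 0.006, 0, 0, 0]
    - [0.45, 0.006, 0, 0, 0]

```text
clock: 20.9
position: [0.6304, -0.0839, 0.2164]
tcp_rot: [0.707, 0.0, 0.707, -0.0]
contact_force: [0.9, 1.5, -0.5]
grip_width: 0.0543
```

Request:
jog_arm:
  commands:
    - [0.45, 0.003, 0, 0, 0]
    - [0.85, 0.003, 0, 0, 0]
    - [0.85, 0.003, 0, 0, 0]
    - [0.85, 0.003, 0, 0, 0]
    - [0.85, -0.02, 0, 0, 0]
    - [0.85, -0.04, 0, 0, 0]

```text
clock: 21.5
position: [0.6303, -0.0838, 0.2265]
tcp_rot: [0.707, 0.0, 0.707, 0.0]
contact_force: [-0.3, -0.8, 0.6]
grip_width: 0.0729
```

```bash
python3 look.py w23
```

```text
[ 0.63029728 -0.08383212  0.22648182] [-0.26501981 -0.84067893  0.62064197] 0.0728710404217342 [-1.10799001e-04  1.40423161e-04 -9.99999984e-01]
stud base/tip [[321.7, 233.5], [322.5, 285.2]]
```

View pics/w23.png

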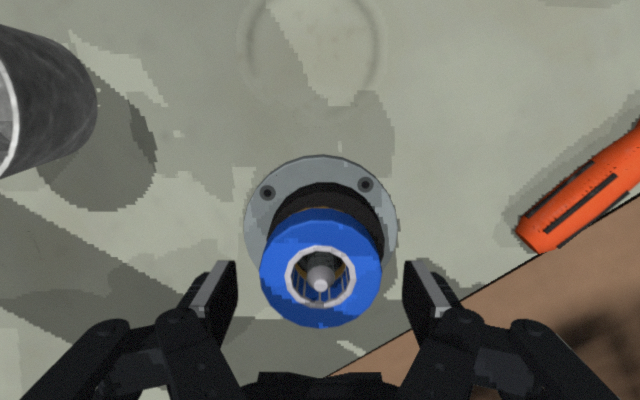

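Request:
jog_arm:
  commands:
    - [1, -0.18, 0, 0, 0]
    - [1, -0.35, 0.05, 0, 0]
    - [1, -0.35, 0.2, -0.08, 0]
    - [1, -0.35, 0.38, -0.15, 0]
    - [1, -0.35, 0.56, -0.24, 0]
    - [1, -0.35, 0.75, -0.33, 0]
    - [1, -0.35, 0.9, -0.4, 0]
    - [1, -0.35, 0.9, -0.4, 0]

```text
clock: 22.35
position: [0.5274, 0.1452, 0.3142]
tcp_rot: [0.707, -0.001, 0.708, 0.003]
contact_force: [0.2, -0.1, -0.6]
grip_width: 0.0853
```

Request:
jog_arm:
  commands:
    - [1, 0, 0.17, -0.08, 0]
    - [1, 0, 0.34, -0.16, 0]
    - [1, 0, 0.52, -0.25, 0]
    - [1, 0, 0.7, -0.34, 0]
    - [1, 0, 0.84, -0.4, 0]
    - [1, 0, 0.84, -0.4, 0]
    - [1, 0, 0.84, -0.4, 0]

```text
clock: 23.05
position: [0.4304, 0.3514, 0.3139]
tcp_rot: [0.707, -0.001, 0.707, 0.001]
contact_force: [1.0, -0.1, -0.7]
grip_width: 0.085
```

```bash
python3 look.py w24
python3 - <<'E'
from h import *
d=manip.get_image("wrist"); f=d["frame"]
hsv=cv2.cvtColor(f,cv2.COLOR_RGB2HSV); H,S,V=[hsv[...,i].astype(int) for i in range(3)]
m=((H<8)|(H>172))&(S>120)&(V>60); m[:,:230]=0; m[:,420:]=0
print(sil_center(d,m,.021,.022))
E
```

```text
[0.43039209 0.35143269 0.31390124] [ 0.97285919 -0.14092508 -0.68191525] 0.08504348279858039 [ 9.66926173e-04 -5.01064736e-04 -9.99999407e-01]
stud base/tip [[478.5, 526.6], [498.8, 583.1]]
(array([0.42767127, 0.36589343]), array([316.65139301, 175.59369255]), 2357.0, 2432.861198503524)
```

View pics/w24.png

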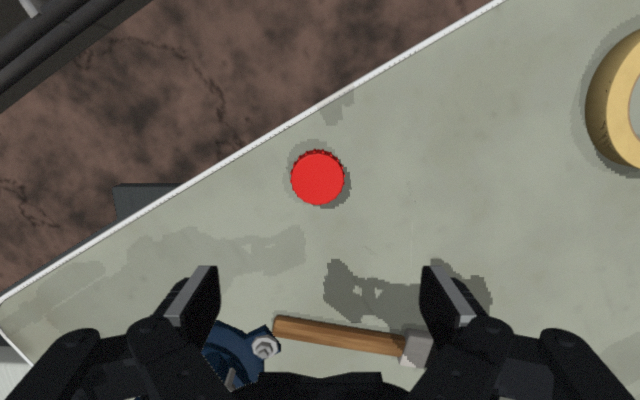

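Request:
jog_arm:
  commands:
    - [0.9, 0.17, 0.056, -0.011, 0]
    - [0.9, 0.34, 0.056, -0.011, 0]
    - [0.9, 0.46, 0.056, -0.011, 0]
    - [0.8, 0.54, 0.056, -0.011, 0]
    - [0.8, 0.54, 0.056, -0.011, 0]
    - [0.8, 0.54, 0.056, -0.011, 0]

```text
clock: 23.75
position: [0.4286, 0.3643, 0.179]
tcp_rot: [0.707, 0.001, 0.707, -0.001]
contact_force: [0.6, 0.6, -0.2]
grip_width: 0.0683
```

```bash
python3 look.py w25
```

```text
[0.42858356 0.36426379 0.17896793] [ 0.61668626  0.55257335 -0.15813224] 0.06828788661792742 [ 1.12629140e-04 -1.21267703e-04 -9.99999986e-01]
stud base/tip [[534.4, 687.1], [562.3, 770.5]]
```

View pics/w25.png

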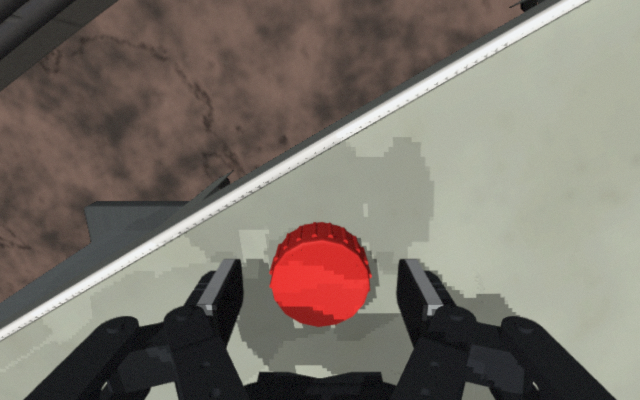

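Request:
jog_arm:
  commands:
    - [0.3, 0, 0.004, 0, 0]
    - [0.3, 0, 0.004, 0, 0]
    - [0.3, 0, 0.004, 0, 0]
    - [0.3, 0, 0.004, 0, 0]
    - [0.3, 0, 0.004, 0, 0]
    - [0.3, 0, 0.004, 0, 0]
  force: 30

```text
clock: 24.4
position: [0.4282, 0.3665, 0.1804]
tcp_rot: [0.708, 0.0, 0.706, 0.001]
contact_force: [-0.6, -0.8, 6.9]
grip_width: 0.0406
```

Request:
jog_arm:
  commands:
    - [0.3, -0.06, 0, 0, 0]
    - [0.3, -0.2, 0, 0, 0]
    - [0.3, -0.38, 0, 0, 0]
    - [0.3, -0.55, -0.05, 0.02, 0]
    - [0.3, -0.55, -0.2, 0.1, 0]
    - [0.3, -0.55, -0.36, 0.18, 0]
    - [0.3, -0.55, -0.53, 0.26, 0]
    - [0.3, -0.55, -0.7, 0.34, 0]
    - [0.3, -0.55, -0.83, 0.4, 0]
    - [0.3, -0.55, -0.9, 0.43, 0]
    - [0.3, -0.55, -0.9, 0.43, 0]

```text
clock: 25.5
position: [0.5359, 0.139, 0.3166]
tcp_rot: [0.708, 0.001, 0.707, -0.001]
contact_force: [0.5, 0.2, -0.2]
grip_width: 0.0407
```

```bash
python3 look.py w26
```

```text
[0.53594507 0.13896898 0.31662034] [ 0.54104032  0.15511002 -0.2255482 ] 0.04071357066997643 [ 1.44551445e-03 -5.95708149e-04 -9.99998778e-01]
stud base/tip [[412.0, 398.5], [427.9, 451.2]]
```

View pics/w26.png

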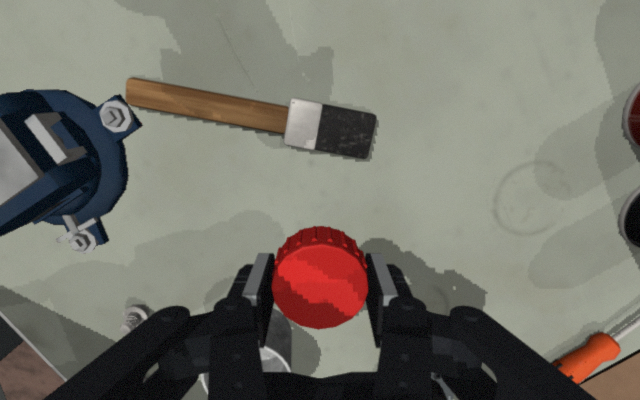

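Request:
jog_arm:
  commands:
    - [0.3, 0, -0.15, 0.06, 0]
    - [0.3, 0, -0.32, 0.135, 0]
    - [0.3, 0, -0.49, 0.21, 0]
    - [0.3, 0, -0.66, 0.28, 0]
    - [0.3, 0, -0.8, 0.34, 0]
    - [0.3, 0, -0.89, 0.377, 0]
    - [0.3, 0, -0.89, 0.377, 0]
    - [0.3, 0.1, -0.89, 0.377, 0]
    - [0.3, 0.2, -0.89, 0.377, 0]
    - [0.3, 0.2, -0.89, 0.377, 0]

```text
clock: 26.55
position: [0.6272, -0.0788, 0.2629]
tcp_rot: [0.704, 0.001, 0.71, 0.002]
contact_force: [-1.1, 0.3, -0.8]
grip_width: 0.0409
```

```bash
python3 look.py w27
```

```text
[ 0.62724077 -0.07881259  0.2629361 ] [-1.11774613  0.28043483 -0.75080607] 0.04092162758600533 [-0.00806279  0.00306224 -0.99996281]
stud base/tip [[328.8, 220.9], [330.6, 258.3]]
```

View pics/w27.png

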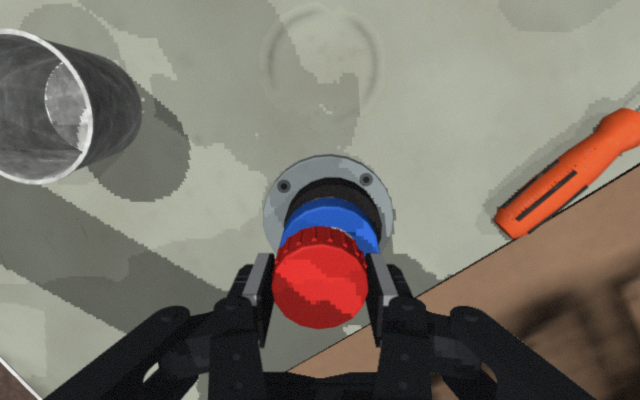

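Request:
jog_arm:
  commands:
    - [0.3, 0, 0, 0, 0]
    - [0.3, 0, 0, 0, 0]
    - [0.3, 0, 0, 0, 0]

```text
clock: 26.9
position: [0.6296, -0.081, 0.2677]
tcp_rot: [0.708, -0.0, 0.706, 0.0]
contact_force: [0.0, -0.2, 0.2]
grip_width: 0.0409
```

```bash
python3 look.py w28
```

```text
[ 0.62961879 -0.08098133  0.26765093] [ 0.02448758 -0.21366002  0.24436186] 0.04088926268196254 [ 2.47729261e-03 -3.84646950e-04 -9.99996858e-01]
stud base/tip [[321.3, 214.4], [322.1, 249.5]]
```

View pics/w28.png

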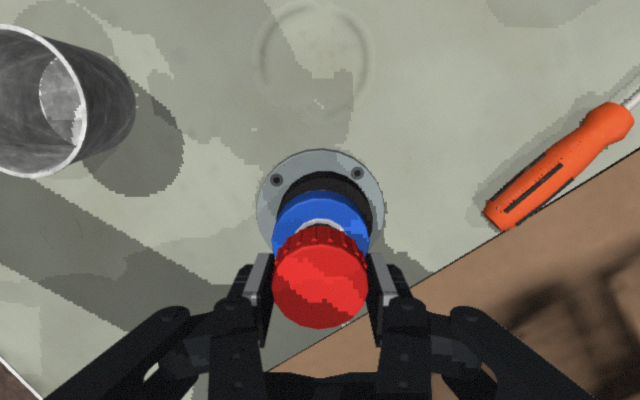

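Request:
jog_arm:
  commands:
    - [0.3, 0, -0.011, 0.002, 0]
    - [0.3, 0.03, -0.011, 0.002, 0]
    - [0.3, 0.05, -0.011, 0.002, 0]
    - [0.3, 0.05, -0.011, 0.002, 0]
    - [0.3, 0.05, -0.011, 0.002, 0]

```text
clock: 27.45
position: [0.6296, -0.0841, 0.2531]
tcp_rot: [0.707, 0.0, 0.707, 0.0]
contact_force: [-0.3, -1.3, -0.5]
grip_width: 0.041
```

```bash
python3 look.py w29
python3 - <<'E'
from h import *
d=manip.get_image("wrist"); f=d["frame"]; s=manip.state()
for i in range(3): print(manip.state()["position"])
# side view
for n in ("scene","top"):
    e=manip.get_image(n); u,v=w2pix(e,[[.63,-.083,.06]])[0].astype(int); print(n,u,v)
    cv2.imwrite(f"pics/s29{n}.png",cv2.resize(e["frame"][max(v-50,0):v+50,u-60:u+60,::-1],None,fx=5,fy=5,interpolation=cv2.INTER_CUBIC))
E
```

```text
[ 0.62961121 -0.08411639  0.25310584] [-0.31951453 -1.27719391 -0.46249759] 0.04101632118089093 [-1.05951857e-03  3.88062578e-04 -9.99999363e-01]
stud base/tip [[322.8, 217.5], [323.7, 256.5]]
[ 0.62982378 -0.08408317  0.25364231]
[ 0.62982378 -0.08408317  0.25364231]
[ 0.62982378 -0.08408317  0.25364231]
scene 355 191
top 350 175
```

View pics/w29.png

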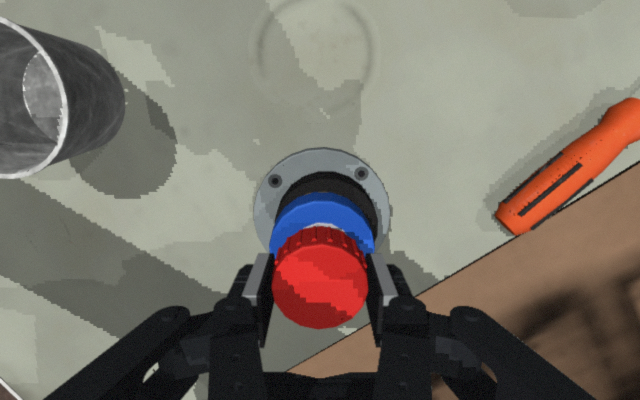

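View pics/s29scene.png

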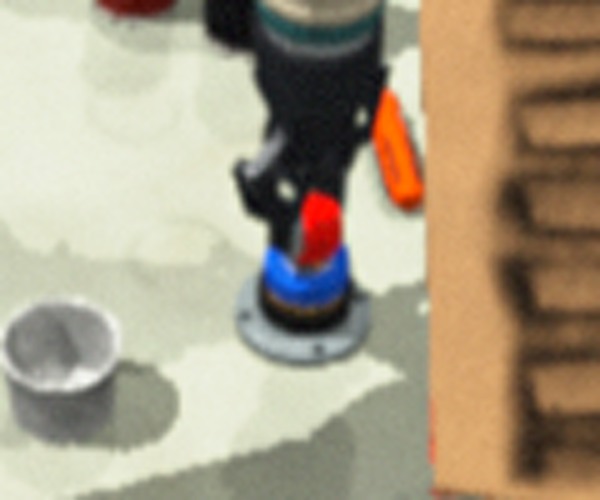

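Request:
jog_arm:
  commands:
    - [0.3, 0.012, 0, 0.001, 0]
    - [0.3, 0.024, 0, 0.001, 0]
    - [0.3, 0.036, 0, 0.001, 0]
    - [0.3, 0.036, 0, 0.001, 0]

```text
clock: 28.05
position: [0.6297, -0.084, 0.244]
tcp_rot: [0.707, 0.0, 0.708, 0.0]
contact_force: [-0.1, 0.2, -0.4]
grip_width: 0.0407
```

Request:
jog_arm:
  commands:
    - [0.3, 0.012, 0, 0, 0]
    - [0.3, 0.016, 0, 0, 0]
    - [0.3, 0.016, 0, 0, 0]

```text
clock: 28.35
position: [0.6299, -0.084, 0.2404]
tcp_rot: [0.707, 0.0, 0.707, 0.0]
contact_force: [-0.2, 1.4, -0.7]
grip_width: 0.0405
```

Request:
jog_arm:
  commands:
    - [0.3, 0.005, 0, 0, 0]
    - [0.3, 0.005, 0, 0, 0]

```text
clock: 28.55
position: [0.63, -0.0841, 0.2393]
tcp_rot: [0.707, 0.0, 0.707, 0.0]
contact_force: [-0.3, -0.0, 0.5]
grip_width: 0.0413
```

Request:
jog_arm:
  commands:
    - [0.3, 0.005, 0, 0, 0]
    - [0.3, 0.005, 0, 0, 0]

```text
clock: 28.75
position: [0.6301, -0.0841, 0.2385]
tcp_rot: [0.707, -0.0, 0.707, -0.0]
contact_force: [0.6, -0.1, 0.5]
grip_width: 0.041
```

Request:
jog_arm:
  commands:
    - [0.3, 0.003, 0, 0, 0]
    - [0.7, 0.003, 0, 0, 0]
    - [0.7, 0.003, 0, 0, 0]
    - [0.7, 0.003, 0, 0, 0]
    - [0.7, -0.04, 0, 0, 0]
    - [0.8, -0.12, 0, 0, 0]
    - [0.9, -0.24, 0, 0, 0]
    - [0.9, -0.24, 0, 0, 0]
    - [0.9, -0.24, 0, 0, 0]

```text
clock: 29.65
position: [0.6302, -0.0841, 0.2995]
tcp_rot: [0.708, -0.0, 0.706, -0.0]
contact_force: [-0.2, 1.0, -0.1]
grip_width: 0.0768
```

```bash
python3 look.py w30;  python3 - <<'E'
from h import *
d=manip.get_image("wrist"); f=d["frame"]
hsv=cv2.cvtColor(f,cv2.COLOR_RGB2HSV); H,S,V=[hsv[...,i].astype(int) for i in range(3)]
m=((H<8)|(H>172))&(S>120)&(V>60); m[:,:230]=0; m[:,420:]=0
for z in (.054,.058,.064): print(z,sil_center(d,m,.021,.022,z))
E
```

```text
[ 0.63018946 -0.08408293  0.29953687] [-0.18463221  0.9767606  -0.12924078] 0.07676924810462565 [ 2.37729518e-03 -4.85088428e-04 -9.99997057e-01]
stud base/tip [[320.4, 197.1], [320.8, 223.0]]
0.054 (array([ 0.62911135, -0.08651088]), array([320.11337008, 228.57734231]), 4082.5, 4171.808585311053)
0.058 (array([ 0.62910335, -0.08490923]), array([320.11337008, 228.57734231]), 4082.5, 4343.747036355548)
0.064 (array([ 0.62909131, -0.08250556]), array([320.11337008, 228.57734231]), 4082.5, 4622.315858717542)
```

View pics/w30.png

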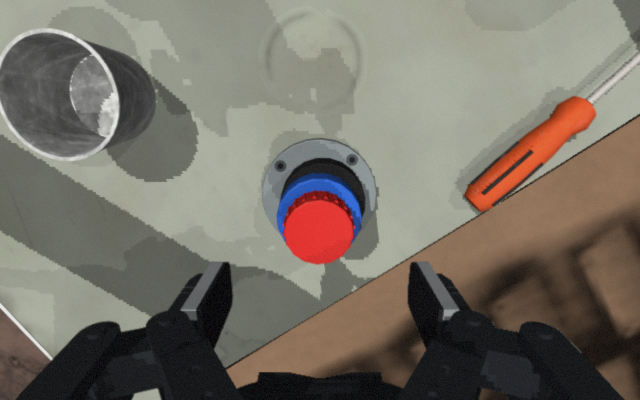

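Cap sits at the expected height and centre: (0.629, −0.085) with its underside at 58 mm. I'll back the arm off and check with the fixed cameras.

Request:
jog_arm:
  commands:
    - [0.9, -0.2, 0, 0, 0]
    - [0.9, -0.2, 0.2, -0.1, 0]
    - [0.9, -0.2, 0.4, -0.2, 0]
    - [0.9, -0.2, 0.6, -0.3, 0]
    - [0.9, -0.2, 0.8, -0.4, 0]
    - [0.9, -0.2, 0.8, -0.4, 0]
    - [0.9, -0.2, 0.8, -0.4, 0]

```text
clock: 30.45
position: [0.5278, 0.1185, 0.3473]
tcp_rot: [0.706, -0.001, 0.708, 0.002]
contact_force: [1.4, -0.9, 0.0]
grip_width: 0.0771
```

Run:
```python
from h import *
print(manip.state()["position"])
out=[]
for n in ("scene","top"):
    e=manip.get_image(n); u,v=w2pix(e,[[.63,-.083,.04]])[0].astype(int)
    out.append(cv2.resize(e["frame"][v-50:v+50,u-65:u+65,::-1],None,fx=3,fy=3,interpolation=cv2.INTER_CUBIC)); 
    a=np.linspace(0,2*np.pi,40)
cv2.imwrite("pics/fin.png",np.hstack(out))
e=manip.get_image("scene")
print([ (z,w2pix(e,[[.6295,-.0838,z]])[0].round(1).tolist()) for z in (.01,.058,.08)])
```

```text
[0.52779278 0.11849477 0.34725452]
[(0.01, [355.1, 201.8]), (0.058, [355.7, 191.6]), (0.08, [356.0, 186.8])]
```

View pics/fin.png

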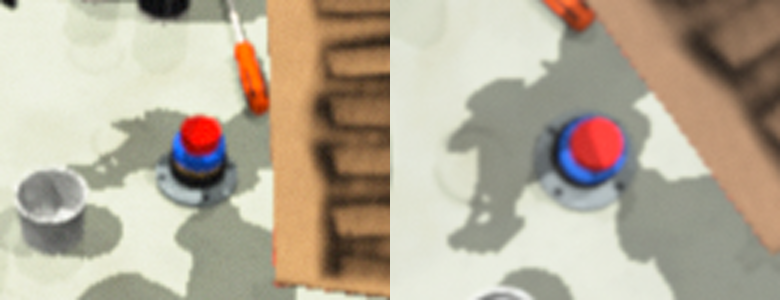

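```bash
python3 -c "
from rig import manip
print(manip.finish_job())"
```

```text
the job is handed in; nothing more can be done
None
```

I stacked the black cushion, brass spacer, blue cushion and red cap on the stud in that order. I handed the job in at about 31 s of the 106 s allowed; no verdict is reported.

- **Stack:** after each release the wrist picture showed the part lying flat with the stud inside its hole. The last wrist picture puts the cap at about (0.629, −0.085), assuming its underside at 58 mm. That is within about 2 mm of the stud, which I measured at about (0.630, −0.084). The scene and top views show a straight stack with the arm clear of it.
- **Forces:** the largest contact force I saw was about 13 N, from touching the table lightly with the fingertips to set the grip height for the brass spacer.
- **Bystanders:** the arm never went close to the tin cup, brush or spanner, and they looked undisturbed in the pictures. I did not measure their positions again at the end.
- **Disagreements:** position readings scattered by about 1 mm and lagged by up to 5 mm right after fast moves, so I waited or corrected before each insertion. The black cushion was first about 4 mm off the stud's axis, and I corrected that before lowering it. With the cap taken at 58 mm, its measured outline came out about 6% smaller than computed. That is within the mask error, since the outlines before lifting were also 3–8% small.

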